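Set the tell-tale pin of a foot alignment jig with the heel gauge blade

TASK

Square up the loose orange gauge blade in front of the foot alignment jig and slide it along the bench, steel nose first, into the low gap under the jig's platform. Feel for the hidden pin inside; once the nose meets it, push on so that the pin is set back by about 5 mm, then leave the blade lying there and take the hand away. Do not shift the other things on the bench.

Things in the scene. Friction and masses are not known exactly. Their poses are not given: they have to be found in the camera images.
- jig: Foot alignment jig, fixed. Two steel cheeks carry an aluminium platform 90 x 134 mm, 13 to 23 mm above the bench, front edge yellow; on it a skin-coloured foot (toe to y = -153 mm) and a post (top 190 mm above the bench, x = 45 mm). The gap below it is 94 mm wide (y), 13 mm high; its floor is the bench. Origin: on the bench, mid-gap, at the platform's front edge. x points into the gap, z up.
- jig_mouth (a point): Point on the bench 27 mm in front of the jig's origin (its x = -27 mm, y = 0), midway between two fixed guide blocks, 13 mm high, that narrow from about 120 mm here to the 94 mm gap at the platform; their outer corners reach y = +-75 mm. Axes as the jig's.
- gauge: Loose flat blade lying on the bench, 120 mm long (x), 90 mm wide (y), 10 mm thick, 0.2 to 0.36 kg; orange, with a bare steel nose (last 20 mm at +x, corner radius 10 mm). Too wide to grasp: push its edges with the fingertips under 10 mm above the bench; sliding takes 1 to 4 N. Origin: centre of its underside. It starts in front of the gap, nose to the jig, off to either side and askew.
- gauge_nose (a point): Middle of the blade's front edge, 60 mm ahead of the blade's origin, 5 mm above its underside. Axes as the blade's.
- pin (a joint): How far the hidden pin has been pushed back, m: 0 as found, at most 0.026. The pin is a bar 50 mm wide across the middle of the gap, 28 to 52 mm behind the platform's front edge (differs every time); it slides along the jig's x, held by about 6 N of friction, no spring, and stays where pushed. Its stem comes out at the jig's back and ends in a red cap that moves with it.
- hammer: Bystander: hammer, on the bench to the right.
- driver: Bystander: screwdriver, near right.
- spanner: Bystander: steel spanner beyond the blade.
- tin: Bystander: yellow and red tin, 86 mm across, 100 mm high.
- cup: Bystander: black cup, 76 mm across, 90 mm high, right.
- adapter: Bystander: aluminium adapter disc 52 mm across, 38 mm high, behind the jig.
- clamp: Bystander: aluminium tube clamp, 44 mm across, 40 mm high, behind the jig.
Things that resemble listed ones, but are neither listed nor needed, are in the scene too. Of the things that look like the part that bears pin, take the one that is farthest to the robot's left at the start.

How it is judged (in metres and radians):
On the way, in this order (a step that is already met when the one before it is completed fails the run):
1. the blade's nose is in the gap, at least 8 mm past the throat, and the pin is still untouched (x of gauge_nose in the frame of jig above 0.008 m and value of joint pin below 0.0012 m and y of gauge_nose in the frame of jig between -0.006 and 0.006 m and angle between the x axis of gauge and the x axis of jig, either way round below 0.1 rad).
2. the blade in the gap has pushed the pin back at least 2.5 mm (x of gauge_nose in the frame of jig above 0.024 m and value of joint pin above 0.0025 m and y of gauge_nose in the frame of jig between -0.006 and 0.006 m and angle between the x axis of gauge and the x axis of jig, either way round below 0.1 rad).
At the end, for the whole second after the job is handed in: The pin stands 2.5 to 8 mm back from where it was found; the blade lies flat and still in the gap, nose at least 24 mm past the throat, within 6 mm of the gap's middle and 0.10 rad of square (all of step 2 and value of joint pin below 0.008 m and angle between gauge's own z axis and vertical below 0.08 rad and height (world z) of gauge below 0.004 m and linear speed of gauge below 0.01 m/s); the robot touches nothing.
It fails at once if the pin is pushed back more than 9 mm (value of joint pin above 0.009 m).
It fails at once if a bystander is shifted more than 20 mm (distance of any of hammer, driver, spanner, tin, cup, adapter, clamp from where it was at the start of the episode above 0.02 m).
It also fails if it takes over 64 s, if anything falls off the work surface, if the arm or the gripper's body presses on something with over 40 N, if the wrist force passes 120 N, or if a joint passes its speed limit or range.

ROBOT

A 6-joint arm with a two-finger parallel gripper is mounted at the origin on the work surface. World frame = base frame: x ahead of the robot, y to its left, z up, the work surface at z = 0. Lengths are in mm, angles in degrees, forces in N, time in s.
With the tool pointing down it reaches from about 250 to 725 mm from the base axis. Payload 9.7 kg.
Tool frame: the origin (TCP) lies midway between the tips of the shut fingers; the grasp point (between the pads) lies 19 mm behind it; z points along the fingers, y is the line along which they close (so a half turn about z gives the same grasp; the last joint's range is limited). The gripper opens to 85 mm and grips with 20 to 120 N. Pads are 22 mm wide; open, the fingers measure 114 mm over their backs; the gripper's body (76 mm by 85 mm) begins 54 mm behind the grasp point. The pads swing forward as they close: fully open they stand 13 mm farther back than shut.
Start: joints at [-65.203, 4.979, 10.078, 95.1, 0, 90], TCP at [230.675, -499.285, 204.584] pointing down, gripper open.
Joint ranges: [-179.16, 179.16], [-48.56, 103.87], [-65.8, 70.77], [-126.05, 130.52], [-82.76, 87.17], [-180, 180]. Speed limits (degrees/s): [127.2, 127.2, 147.25, 180, 180, 180].

INTERFACE

Orientations are given as a 3x3 rotation matrix whose columns are the frame's x, y, z axes.
In Python, from station import * gives the robot as it stands.
- The arm moves only by the tool carry_out, never from a script. Its argument "deltas" is a list of rows, each a list of 2 entries, a list of its own where there are three numbers: the shift along the world's x, y, z in units of 1000 mm (1.0 is 1000 mm), then the turn about the world's z in units of 45 degrees (1.0 is 45 degrees). A call has 1 to 8 rows; each row is the pose to reach, as a shift and turn from the pose commanded when the call began; what a row does not reach only later rows make up. A row lasts 1/8 s, in which the tool goes at most 62.5 mm and 10.7 degrees, less where a joint would pass 70% of its speed; a pose out of reach is approached as far as the arm can. A call with a number of a shift or a turn outside -1 to 1 is refused whole. A call with a gripper value outside its range is refused whole. "fingers" is the opening, from -1 (shut) to 1 (fully open), set as the call begins (left out, the last holds). The fingers move at their own pace and stop on an object; the grip force is fixed at half the most. Time passes only in rows, so rows that repeat a pose let the fingers close. It gives the time, the measured TCP pose, the force, the opening and the grip force at its end, in the units of the state.
- state(): the state, without advancing time (a new reading comes with each control period).
- camera(name): name is "scene" or "top" or "wrist"; returns the picture (400x640x3 uint8, red, green, blue); there is no depth.
- camera_model(name): a dict with "camera_matrix" (3x3 intrinsics, pixels), "xyz" and "orientation" of the camera in the world. Camera axes: x right, y down, z forward; pixel columns grow to the right and rows downward; lengths in mm; the calibration is good to about 2 mm. A picture is of the moment at which its call begins: read the wrist's pose just before it. camera_model takes no time and is no camera call; for the wrist camera it gives the pose at the moment of the call.
- finish_job(): hands the job in; it is judged then, once.
The state is a dict: "time_s": time; "joints": joint angles; "qd": joint speeds; "joint_efforts": joint torques, N m; "eef_pos": TCP position; "tool_rot": TCP orientation; "contact_force": force on the tool from outside, world axes, zero at the start; "ft_torque": the same for the moment, N m; "width": opening from 0.0 (shut) to 1.0 (fully open); "finger_force": force on a finger pad.
Only numpy, scipy, OpenCV 4.12 (cv2) and the standard library are available. Lean on these libraries where they do the work, as an engineer would, in place of code of your own. Each camera call takes 0.05 s, during which the arm holds its last target. There are 200 camera calls.

## Working session

There is one attempt and no reset: what is moved stays moved. The work goes in short steps, Python scripts to look and compute and a tool call to move; the robot and the scene stay as the last step left them, time stands still between calls to the robot, and variables do not carry over. Pictures are saved under pics/ and viewed, at most 10 in all, crops included, and the job is handed in when it is done.

Besides the shell and the picture viewer there is one more tool, called after "Request:" as name(argument=value, ...), one argument or row to a line, values as JSON. carry_out: Moves the arm, as the interface text tells. Shifts and turns lie within -1 to 1; 1 stands for 1000 mm of shift or 45 degrees of turn. Its arguments: {"type":"object","properties":{"deltas":{"type":"array","items":{"type":"array"}},"fingers":{"type":"number"}},"required":["deltas"]}

```bash
mkdir -p pics
python3 - <<'E'
from station import *
import cv2,numpy as np
for n in ("top","scene"):
    im=camera(n); cv2.imwrite(f"pics/{n}0.png",im[...,::-1]); m=camera_model(n); print(n,m)
E
```

```text
top {'camera_matrix': array([[497.53492697,   0.        , 321.38433502],
       [  0.        , 497.53492697, 189.2295579 ],
       [  0.        ,   0.        ,   1.        ]]), 'xyz': array([ 403.73081233,  -20.55876896, 1331.91642709]), 'orientation': array([[ 0.02296171, -0.99569677,  0.08978145],
       [-0.99967826, -0.02189956,  0.01279772],
       [-0.01077648, -0.09004642, -0.99587926]])}
scene {'camera_matrix': array([[376.52230487,   0.        , 325.72143301],
       [  0.        , 376.52230487, 199.90140782],
       [  0.        ,   0.        ,   1.        ]]), 'xyz': array([1116.9497981 ,  139.11360946,  673.48360927]), 'orientation': array([[-0.2572121 ,  0.68603399, -0.68058746],
       [ 0.96622854,  0.19396826, -0.16964294],
       [ 0.01563155, -0.70123725, -0.71275661]])}
```

View pics/top0.png

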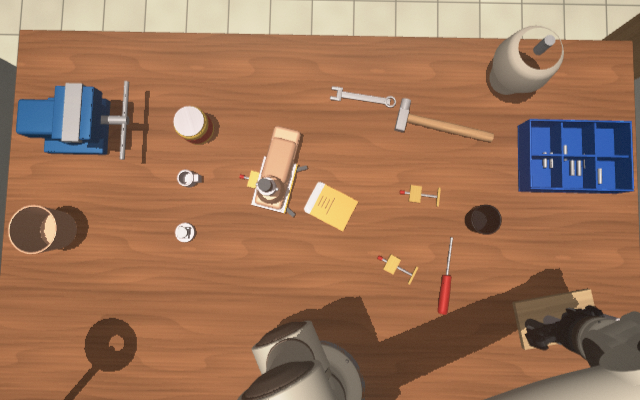

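View pics/scene0.png

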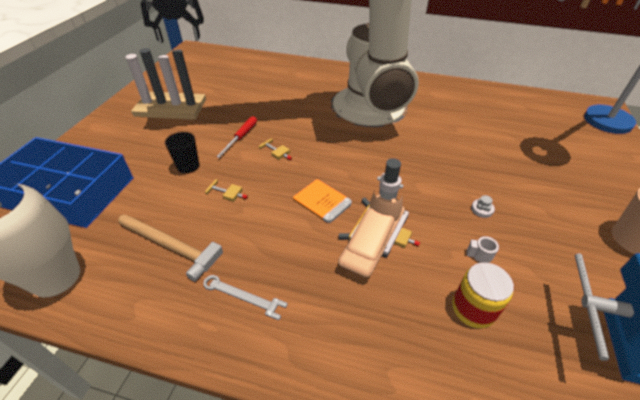

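The top view shows the jig at about (275,185), its red cap at (242,177) and its mouth facing right. The blade is at (330,206), nose to the left. The yellow parts at (420,195) and (397,265) are decoys. I'll zoom in on the jig and blade.

```bash
cat > h.py <<'E'
from station import *
import cv2,numpy as np
def ray(n,uv,z,m=None):
    m=m or camera_model(n); K,R,c=m["camera_matrix"],np.array(m["orientation"]),np.array(m["xyz"])
    uv=np.atleast_2d(np.array(uv,float)); d=np.c_[(uv-K[:2,2])/[K[0,0],K[1,1]],np.ones(len(uv))]@R.T
    return c+d*((z-c[2])/d[:,2])[:,None]
E
python3 - <<'E'
from h import *
im=cv2.imread("pics/top0.png")
c=im[115:240,230:370]; cv2.imwrite("pics/c1.png",cv2.resize(c,None,fx=5.6,fy=4.7,interpolation=cv2.INTER_CUBIC) if 0 else cv2.resize(c,None,fx=4.8,fy=4.8,interpolation=cv2.INTER_CUBIC))
s=cv2.imread("pics/scene0.png")[165:285,290:430]; cv2.imwrite("pics/c2.png",cv2.resize(s,None,fx=4.8,fy=4.8,interpolation=cv2.INTER_CUBIC))
E
```

```text
(no output)
```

View pics/c1.png

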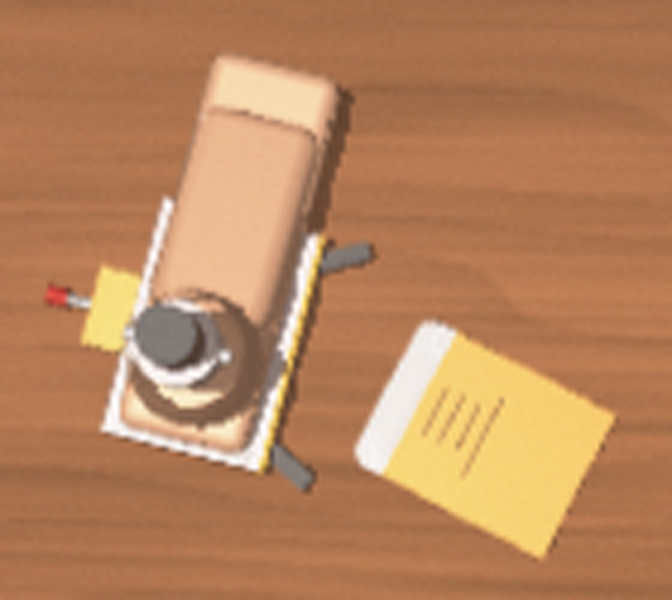

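View pics/c2.png

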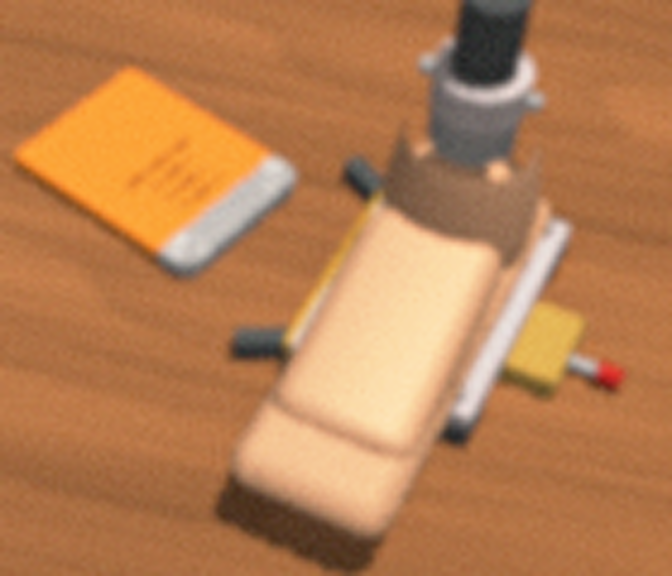

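The crop shows the platform's front edge running from (322,238) to (264,470), with guide blocks at its ends and the red cap at (58,296). The blade is at about (490,440), turned around 12° from the jig axis. Next I'll measure both.

```bash
cat >> h.py <<'E'
def blade(n,im,lo,hi,box,z=10,m=None):
    """orange part: 100x90 at z; returns corners in world"""
    x0,x1,y0,y1=box
    hsv=cv2.cvtColor(im,cv2.COLOR_BGR2HSV); mk=np.zeros(im.shape[:2],np.uint8)
    mk[y0:y1,x0:x1]=cv2.inRange(hsv,lo,hi)[y0:y1,x0:x1]
    mk=cv2.morphologyEx(mk,cv2.MORPH_CLOSE,np.ones((5,5)))
    cs,_=cv2.findContours(mk,cv2.RETR_EXTERNAL,cv2.CHAIN_APPROX_NONE); c=max(cs,key=cv2.contourArea)
    P=ray(n,c[:,0,:],z,m)[:,:2].astype(np.float32)
    r=cv2.minAreaRect(P); return r,cv2.boxPoints(r)
E
python3 - <<'E'
from h import *
np.set_printoptions(precision=1,suppress=True)
t=cv2.imread("pics/top0.png"); s=cv2.imread("pics/scene0.png")
C=lambda l:np.array(l)/4.8-0.4+[230,115]
print("plat",ray("top",C([[325,236],[266,470],[104,430],[166,200]]),23))
print("cap",ray("top",C([[58,296]]),8), "nose corners",ray("top",C([[432,320],[358,468]]),10))
print(blade("top",t,(14,90,120),(35,255,255),(300,370,170,240)))
print(blade("scene",s,(5,130,120),(30,255,255),(288,352,175,225)))
S=lambda l:np.array(l)/4.8-0.4+[290,165]
print("scene front edge bottom/top corners",ray("scene",S([[375,198],[288,340]]),23),"rear",ray("scene",S([[562,225],[460,425]]),23))
print("guides top tips",ray("top",C([[374,250],[306,488]]),13),ray("scene",S([[350,165],[237,338]]),13))
E
```

```text
plat [[588.2  61.7  23. ]
 [458.1  90.6  23. ]
 [478.1 180.3  23. ]
 [606.4 150.5  23. ]]
cap [[553.3 211.    8. ]] nose corners [[544.2   1.7  10. ]
 [460.9  40.7  10. ]]
(((475.5079650878906, -37.182350158691406), (100.8326416015625, 92.88664245605469), 64.50047302246094), array([[ 411.9,  -62.7],
       [ 495.7, -102.7],
       [ 539.1,  -11.7],
       [ 455.3,   28.3]], dtype=float32))
(((480.9375915527344, -34.75652313232422), (171.2118682861328, 166.51104736328125), 15.912288665771484), array([[ 375.8,   21.8],
       [ 421.4, -138.3],
       [ 586.1,  -91.4],
       [ 540.4,   68.8]], dtype=float32))
scene front edge bottom/top corners [[487.8  86.2  23. ]
 [588.4  63.8  23. ]] rear [[480.8 178.3  23. ]
 [615.2 148.   23. ]]
guides top tips [[582.3  34.9  13. ]
 [449.1  69.   13. ]] [[458.4  68.6  13. ]
 [585.5  39.3  13. ]]
```

```bash
cat >> h.py <<'E'
O=np.array([523.2,76.2]); A=np.radians(77.6); X=np.array([np.cos(A),np.sin(A)]); Y=np.array([-X[1],X[0]])
def w(x,y): return O+x*X+y*Y
def j(p): d=np.array(p)[:2]-O; return np.array([d@X,d@Y])
def st():
    s=state(); R=np.array(s["tool_rot"]); p=np.array(s["eef_pos"])
    print("t",round(s["time_s"],2),"tcp",p.round(1),"jig",j(p).round(1),"tooly deg",round(np.degrees(np.arctan2(R[1,1],R[0,1])),2),"F",np.round(s["contact_force"],1),"w",s["width"],"j6",round(s["joints"][5],1)); return p
E
python3 - <<'E'
from h import *
p=st(); print(state()["tool_rot"])
print("side start",w(-110,120),(np.r_[w(-110,120),60]-p)/1000)
E
```

```text
t 0.1 tcp [ 230.6 -499.1  203.9] jig [-624.7  162.3] tooly deg -65.21 F [ 0.2  0.9 -0.4] w 0.9976186923798867 j6 90.0
[[ 9.07816507e-01  4.19367313e-01 -4.95454882e-04]
 [ 4.19367606e-01 -9.07815858e-01  1.08569744e-03]
 [ 5.52421782e-06 -1.19339178e-03 -9.99999288e-01]]
side start [382.37844061  -5.46571136] [ 0.15180148  0.49361886 -0.14394745]
```

Request:
carry_out(
  deltas=[
    [[0.02,0.055,0.0],0.2],
    [[0.04,0.11,0.0],0.4],
    [[0.06,0.165,0.0],0.6],
    [[0.08,0.22,0.0],0.8],
    [[0.1,0.275,0.0],1.0],
    [[0.12,0.33,0.0],1.0],
    [[0.135,0.385,0.0],1.0],
    [[0.15,0.44,0.0],1.0],
  ],
  fingers=1,
)

```text
time_s: 1.1
eef_pos: [380.7, -57.4, 204.5]
tool_rot: [[0.345, 0.938, 0.0], [0.938, -0.345, -0.0], [0.0, 0.0, -1.0]]
contact_force: [0.6, -1.3, 0.3]
width: 1.0
finger_force: 0.0
```

```bash
python3 -c "
from h import *
p=st(); print((np.r_[w(-110,120),60]-p)/1000)"
```

```text
t 1.1 tcp [380.7 -57.4 204.5] jig [-161.1  110.5] tooly deg -20.21 F [ 0.6 -1.3  0.3] w 1.000432033360026 j6 101.6
[ 0.00168062  0.05196985 -0.14445646]
```

Request:
carry_out(
  deltas=[
    [[0.0,0.01,0.0],0.2],
    [[0.0,0.02,0.0],0.4],
    [[0.0,0.03,0.0],0.6],
    [[0.0,0.04,0.0],0.8],
    [[0.002,0.052,0.0],1.0],
  ],
)

```text
time_s: 1.72
eef_pos: [382.5, -7.0, 204.4]
tool_rot: [[-0.424, 0.906, -0.0], [0.906, 0.424, -0.0], [0.0, -0.0, -1.0]]
contact_force: [0.1, 0.3, 1.0]
width: 1.0
finger_force: 0.0
```

Request:
carry_out(
  deltas=[
    [[0.0,0.0,-0.03],0.2],
    [[0.0,0.0,-0.06],0.4],
    [[0.0,0.0,-0.09],0.6],
    [[0.0,0.0,-0.12],0.8],
    [[0.0,0.0,-0.145],1.0],
  ],
)

```text
time_s: 2.35
eef_pos: [382.2, -7.3, 58.2]
tool_rot: [[-0.94, 0.34, -0.001], [0.34, 0.94, 0.0], [0.001, -0.0, -1.0]]
contact_force: [-0.2, 0.4, 0.5]
width: 1.004
finger_force: 0.0
```

Request:
carry_out(
  deltas=[
    [[0.0,0.0,-0.03],0.173],
    [[0.0,0.0,-0.05],0.173],
    [[0.0,0.0,-0.06],0.173],
    [[0.0,0.0,-0.06],0.173],
  ],
)

```text
time_s: 2.85
eef_pos: [382.3, -7.3, -0.7]
tool_rot: [[-0.977, 0.215, -0.001], [0.215, 0.977, 0.0], [0.001, -0.0, -1.0]]
contact_force: [0.7, 0.9, -0.2]
width: 1.001
finger_force: 0.0
```

```bash
python3 -c "
from h import *
p=st(); cv2.imwrite('pics/w1.png',camera('wrist')[...,::-1]); cv2.imwrite('pics/s1.png',camera('scene')[...,::-1])"
```

```text
t 2.85 tcp [382.3  -7.3  -0.7] jig [-111.8  119.7] tooly deg 77.57 F [ 0.7  0.9 -0.2] w 1.001021172159446 j6 11.3
```

View pics/w1.png

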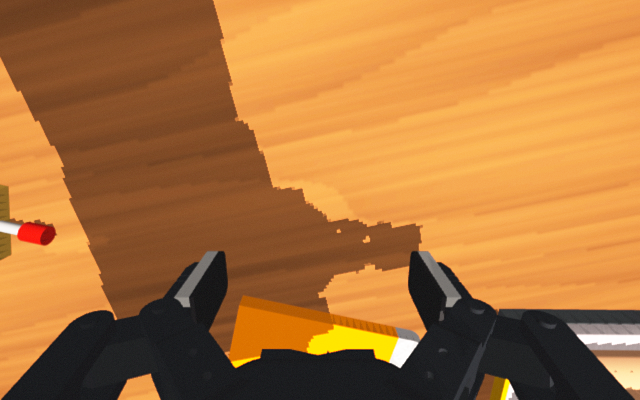

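The wrist view shows both fingertips at (215,255) and (420,255) on the bench beside the blade, which lies at (320,330). I'll lower a little and push sideways to square it.

Request:
carry_out(
  deltas=[
    [[0.0,0.0,-0.007],0],
    [[0.015,-0.0033,-0.007],0],
    [[0.03,-0.0066,-0.007],0],
    [[0.035,-0.0077,-0.007],0],
    [[0.04,-0.0088,-0.007],0],
    [[0.045,-0.0099,-0.007],0],
    [[0.05,-0.011,-0.007],0],
    [[0.054,-0.0119,-0.007],0],
  ],
)

```text
time_s: 3.95
eef_pos: [436.9, -19.2, -7.4]
tool_rot: [[-0.977, 0.215, 0.0], [0.215, 0.977, 0.0], [-0.0, 0.0, -1.0]]
contact_force: [-0.4, 0.1, -0.3]
width: 1.003
finger_force: 0.0
```

```bash
cat >> h.py <<'E'
def top(name):
    im=camera("top")[...,::-1].copy(); cv2.imwrite(f"pics/{name}.png",im)
    r,b=blade("top",im,(14,90,120),(35,255,255),(296,380,165,250))
    print("orange centre jig",j(r[0]).round(1),r[1],"ang rel",((r[2]-77.6+45)%90-45).__round__(2),[j(q).round(1) for q in b]); return im
E
python3 -c "
from h import *
st(); im=top('t1'); cv2.imwrite('pics/t1c.png',cv2.resize(im[130:260,240:400],None,fx=4.5,fy=4.5))"
```

```text
t 3.95 tcp [436.9 -19.2  -7.4] jig [-111.7   63.8] tooly deg 77.58 F [-0.4  0.1 -0.3] w 1.0026755475752895 j6 9.9
orange centre jig [-93.9 -28.6] (26.810321807861328, 11.472756385803223) ang rel 7.92 [array([-107.9,  -24.8]), array([-106.4,  -36.1]), array([-79.8, -32.4]), array([-81.4, -21.1])]
```

View pics/t1c.png

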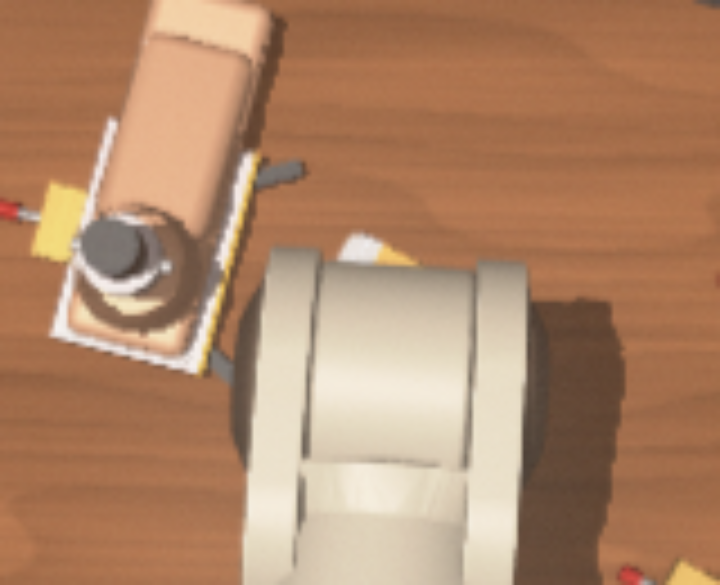

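```bash
python3 -c "
from h import *
a=camera('wrist')[...,::-1];b=camera('scene')[...,::-1]
cv2.imwrite('pics/w2.png',np.hstack([cv2.resize(a,(400,250)),cv2.resize(b[150:300,260:450],(400,316))[:250]]))
m=camera_model('wrist');print(m)"
```

```text
{'camera_matrix': array([[313.16392366,   0.        , 317.39272913],
       [  0.        , 313.16392366, 194.33242044],
       [  0.        ,   0.        ,   1.        ]]), 'xyz': array([361.65769518,  -3.66439265, 162.18383217]), 'orientation': array([[ 2.14445550e-01,  9.31354915e-01,  2.94263707e-01],
       [ 9.76735896e-01, -2.04577412e-01, -6.43045247e-02],
       [ 3.09372466e-04,  3.01207744e-01, -9.53558493e-01]])}
```

View pics/w2.png

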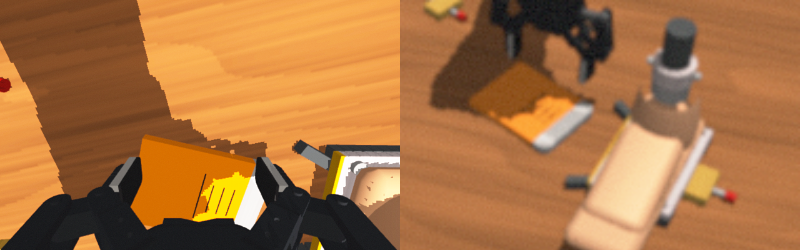

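The fingertips are hovering over the blade, at about (135,160) and (260,160) in the left half, and the blade is unmoved. Open tips therefore sit higher than I assumed. I'll back off and feel for the bench.

Request:
carry_out(
  deltas=[
    [[0.0,0.0,0.004],0],
    [[-0.02,0.0044,0.004],0],
    [[-0.036,0.0079,0.004],0],
    [[-0.036,0.0079,-0.003],0],
    [[-0.036,0.0079,-0.006],0],
    [[-0.036,0.0079,-0.006],0],
  ],
)

```text
time_s: 4.85
eef_pos: [400.8, -11.3, -13.7]
tool_rot: [[-0.977, 0.215, -0.001], [0.215, 0.977, 0.0], [0.001, -0.0, -1.0]]
contact_force: [-1.1, 0.4, -0.1]
width: 1.003
finger_force: 0.0
```

Run:
```python
from h import *
st()
for z in (5,10,15,20,30,40,50): print(z,[j(q).round(0) for q in ray('scene',[[312,174],[349,188]],z)])
```

```text
t 4.85 tcp [400.8 -11.3 -13.7] jig [-111.8  100.7] tooly deg 77.58 F [-1.1  0.4 -0.1] w 1.0025089238380587 j6 10.8
5 [array([-180.,   92.]), array([-70.,  89.])]
10 [array([-178.,   87.]), array([-68.,  84.])]
15 [array([-175.,   82.]), array([-67.,  80.])]
20 [array([-172.,   77.]), array([-65.,  75.])]
30 [array([-166.,   67.]), array([-61.,  65.])]
40 [array([-161.,   57.]), array([-57.,  55.])]
50 [array([-155.,   47.]), array([-53.,  45.])]
```

Request:
carry_out(
  deltas=[
    [[0.0,0.0,-0.003],0],
    [[0.0,0.0,-0.006],0],
    [[0.0,0.0,-0.006],0],
  ],
)

```text
time_s: 5.22
eef_pos: [400.5, -11.3, -19.7]
tool_rot: [[-0.977, 0.215, -0.001], [0.215, 0.977, -0.0], [0.001, -0.0, -1.0]]
contact_force: [0.2, 0.3, 0.3]
width: 1.002
finger_force: 0.0
```

Run:
```python
from h import *
st()
b=camera('scene')[...,::-1];cv2.imwrite('pics/s3.png',cv2.resize(b[130:240,260:400],None,fx=5,fy=5,interpolation=cv2.INTER_CUBIC))
```

```text
t 5.22 tcp [400.5 -11.3 -19.7] jig [-111.8  101. ] tooly deg 77.58 F [0.2 0.3 0.3] w 1.0016885649652942 j6 10.8
```

View pics/s3.png

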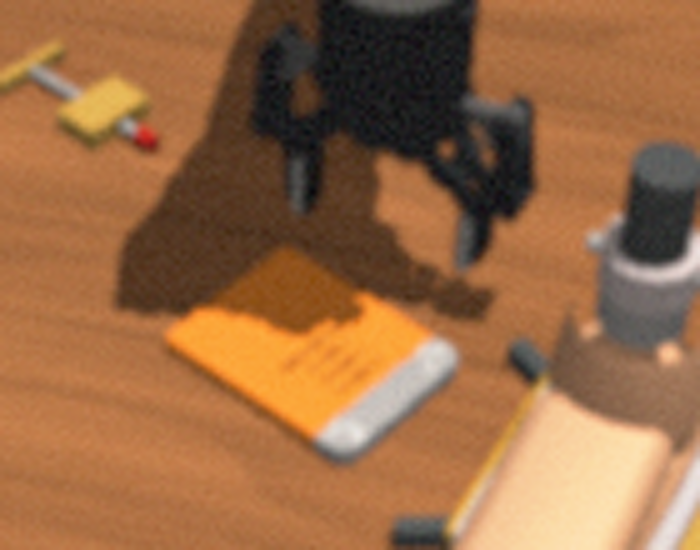

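Fingertips are at (303,212) and (465,265), still above their shadows. I'll keep lowering.

Request:
carry_out(
  deltas=[
    [[0.0,0.0,-0.002],0],
    [[0.0,0.0,-0.004],0],
    [[0.0,0.0,-0.004],0],
  ],
)

```text
time_s: 5.65
eef_pos: [400.6, -11.3, -23.6]
tool_rot: [[-0.977, 0.215, -0.0], [0.215, 0.977, -0.0], [0.0, -0.0, -1.0]]
contact_force: [-1.0, 0.1, -1.1]
width: 0.999
finger_force: 0.0
```

Request:
carry_out(
  deltas=[
    [[0.0,0.0,-0.002],0],
    [[0.0,0.0,-0.003],0],
    [[0.0,0.0,-0.003],0],
  ],
)

```text
time_s: 6.02
eef_pos: [400.6, -11.3, -26.5]
tool_rot: [[-0.977, 0.215, -0.0], [0.215, 0.977, 0.0], [0.0, -0.0, -1.0]]
contact_force: [0.5, -0.3, -0.1]
width: 0.997
finger_force: 0.0
```

Run:
```python
from h import *
st()
for z in (0,5,10,15,20,25,30): print(z,[j(q).round(0) for q in ray('scene',[[320.6,172.4],[353,183]],z)])
a=camera('wrist')[...,::-1]; cv2.imwrite('pics/w3.png',a)
```

```text
t 6.03 tcp [400.6 -11.3 -26.5] jig [-111.8  101. ] tooly deg 77.58 F [ 0.5 -0.3 -0.1] w 0.9971018994328705 j6 10.8
0 [array([-166.,  113.]), array([-71., 117.])]
5 [array([-163.,  108.]), array([-69., 112.])]
10 [array([-160.,  103.]), array([-67., 106.])]
15 [array([-158.,   98.]), array([-65., 101.])]
20 [array([-155.,   93.]), array([-63.,  96.])]
25 [array([-153.,   88.]), array([-61.,  91.])]
30 [array([-150.,   83.]), array([-59.,  86.])]
```

Request:
carry_out(
  deltas=[
    [[0.0,0.0,-0.002],0],
    [[0.0,0.0,-0.004],0],
    [[0.0,0.0,-0.004],0],
  ],
)

```text
time_s: 6.45
eef_pos: [400.5, -11.3, -30.6]
tool_rot: [[-0.977, 0.215, -0.0], [0.215, 0.977, -0.0], [0.0, -0.0, -1.0]]
contact_force: [0.9, -1.0, -0.2]
width: 1.001
finger_force: 0.0
```

Request:
carry_out(
  deltas=[
    [[0.0,0.0,-0.002],0],
    [[0.0,0.0,-0.003],0],
    [[0.0,0.0,-0.003],0],
  ],
)

```text
time_s: 6.82
eef_pos: [400.6, -11.3, -33.5]
tool_rot: [[-0.977, 0.215, -0.0], [0.215, 0.977, -0.0], [0.0, -0.0, -1.0]]
contact_force: [-0.4, 0.2, -0.2]
width: 0.999
finger_force: 0.0
```

Run:
```python
from h import *
st()
b=camera('scene')[...,::-1];cv2.imwrite('pics/s4.png',cv2.resize(b[150:220,290:390],None,fx=6,fy=6,interpolation=cv2.INTER_CUBIC))
```

```text
t 6.83 tcp [400.6 -11.3 -33.5] jig [-111.8  101. ] tooly deg 77.58 F [-0.4  0.2 -0.2] w 0.9992242880646199 j6 10.8
```

View pics/s4.png

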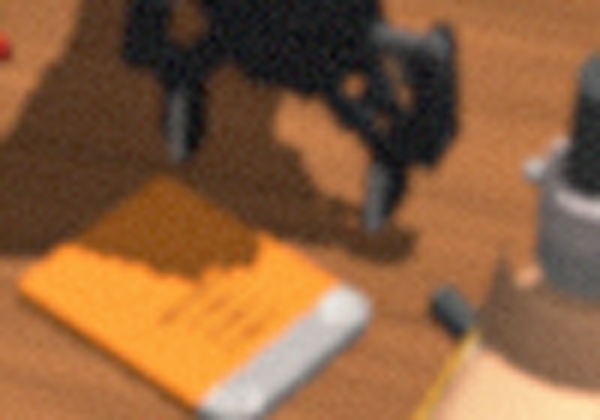

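Tips at (180,160) and (375,230) are now close to their shadows. I'll continue in 2 mm steps until they touch.

Request:
carry_out(
  deltas=[
    [[0.0,0.0,-0.001],0],
    [[0.0,0.0,-0.002],0],
    [[0.0,0.0,-0.002],0],
  ],
)

```text
time_s: 7.25
eef_pos: [400.6, -11.3, -35.5]
tool_rot: [[-0.977, 0.215, -0.0], [0.215, 0.977, -0.0], [0.0, -0.0, -1.0]]
contact_force: [0.4, 0.4, 1.2]
width: 1.003
finger_force: 0.0
```

Request:
carry_out(
  deltas=[
    [[0.0,0.0,-0.001],0],
    [[0.0,0.0,-0.002],0],
    [[0.0,0.0,-0.002],0],
  ],
)

```text
time_s: 7.62
eef_pos: [400.6, -11.3, -37.5]
tool_rot: [[-0.977, 0.215, -0.0], [0.215, 0.977, 0.0], [0.0, -0.0, -1.0]]
contact_force: [-0.8, -0.2, 0.2]
width: 1.001
finger_force: 0.0
```

Run:
```python
from h import *
st()
for z in (0,5,10,15,20): print(z,[j(q).round(0) for q in ray('scene',[[320,176.7],[352.5,188.3]],z)])
```

```text
t 7.62 tcp [400.6 -11.3 -37.5] jig [-111.8  101. ] tooly deg 77.58 F [-0.8 -0.2  0.2] w 1.001240850008509 j6 10.8
0 [array([-159.,   97.]), array([-64.,  98.])]
5 [array([-156.,   92.]), array([-62.,  93.])]
10 [array([-154.,   87.]), array([-60.,  88.])]
15 [array([-151.,   83.]), array([-58.,  83.])]
20 [array([-149.,   78.]), array([-56.,  78.])]
```

Request:
carry_out(
  deltas=[
    [[0.0,0.0,-0.001],0],
    [[0.006,-0.0013,-0.001],0],
    [[0.011,-0.0024,-0.001],0],
    [[0.015,-0.0033,-0.001],0],
    [[0.019,-0.0042,-0.001],0],
    [[0.022,-0.0048,-0.001],0],
    [[0.025,-0.0055,-0.001],0],
    [[0.028,-0.0062,-0.001],0],
  ],
)

```text
time_s: 8.62
eef_pos: [428.9, -17.5, -38.4]
tool_rot: [[-0.977, 0.215, 0.0], [0.215, 0.977, 0.0], [-0.0, 0.0, -1.0]]
contact_force: [-1.9, -0.1, 0.6]
width: 1.0
finger_force: 0.9
```

```bash
cat >> h.py <<'E'
def wr():
    m=camera_model("wrist"); im=camera("wrist")[...,::-1].copy(); h=cv2.cvtColor(im,cv2.COLOR_BGR2HSV)
    mk=cv2.inRange(h,(8,150,60),(30,255,255)); return m,im,mk
E
python3 - <<'E'
from h import *
st(); b=camera('scene')[...,::-1].copy(); cv2.imwrite('pics/s5.png',b)
h=cv2.cvtColor(b,cv2.COLOR_BGR2HSV); mk=cv2.inRange(h,(8,205,90),(25,255,255)); mk[:165]=0;mk[235:]=0;mk[:,:285]=0;mk[:,360:]=0
def edges(mk):
    mk=cv2.morphologyEx(mk,cv2.MORPH_OPEN,np.ones((3,3)))
    c=max(cv2.findContours(mk,0,cv2.CHAIN_APPROX_NONE)[0],key=cv2.contourArea)
    P=ray('scene',c[:,0],10)[:,:2].astype(np.float32); r=cv2.minAreaRect(P); print(j(r[0]),r[1],(r[2]-77.6+45)%90-45,[j(q).round(0) for q in cv2.boxPoints(r)])
edges(mk)
b=cv2.imread('pics/scene0.png');h=cv2.cvtColor(b,cv2.COLOR_BGR2HSV); mk=cv2.inRange(h,(8,205,90),(25,255,255)); mk[:165]=0;mk[235:]=0;mk[:,:285]=0;mk[:,360:]=0
edges(mk)
E
```

```text
t 8.62 tcp [428.9 -17.5 -38.4] jig [-111.8   72. ] tooly deg 77.58 F [-1.9 -0.1  0.6] w 0.9997932472789078 j6 10.1
[-133.23756744   26.98335708] (10.755904197692871, 5.04423189163208) 28.237101936340338 [array([-134.,   33.]), array([-138.,   31.]), array([-133.,   21.]), array([-128.,   23.])]Traceback (most recent call last):
  File "<stdin>", line 10, in <module>
  File "<stdin>", line 6, in edges
ValueError: max() iterable argument is empty
```

Request:
carry_out(
  deltas=[
    [[0.003,-0.0007,0.0],0],
    [[0.006,-0.0013,0.0],0],
    [[0.009,-0.002,0.0],0],
    [[0.011,-0.0024,0.0],0],
    [[0.013,-0.0028,0.0],0],
    [[0.0135,-0.003,0.0],0],
    [[0.0135,-0.003,0.0],0],
  ],
)

```text
time_s: 9.55
eef_pos: [442.3, -20.5, -38.4]
tool_rot: [[-0.977, 0.215, 0.0], [0.215, 0.977, 0.0], [-0.0, 0.0, -1.0]]
contact_force: [-2.0, -0.5, -0.4]
width: 0.999
finger_force: 0.4
```

Request:
carry_out(
  deltas=[
    [[-0.03,0.0066,0.0],0],
    [[-0.06,0.0132,0.02],0],
    [[-0.09,0.0198,0.08],0.2],
    [[-0.12,-0.03,0.12],0.4],
    [[-0.12,-0.08,0.12],0.6],
    [[-0.12,-0.12,0.12],0.8],
    [[-0.12,-0.16,0.12],0.8],
  ],
)

```text
time_s: 10.42
eef_pos: [322.5, -182.0, 82.3]
tool_rot: [[-0.915, -0.403, 0.002], [-0.403, 0.915, -0.001], [-0.002, -0.002, -1.0]]
contact_force: [2.0, 0.3, 1.0]
width: 0.999
finger_force: 0.0
```

```bash
python3 -c "
from h import *
st(); top('t2')"
```

```text
t 10.43 tcp [ 322.5 -182.    82.3] jig [-295.3  140.6] tooly deg 113.77 F [2.  0.3 1. ] w 0.9991186727800648 j6 -53.2
orange centre jig [-110.4    1.2] (100.4061050415039, 93.48670959472656) ang rel -1.42 [array([-159.5,   49.2]), array([-161.8,  -44.3]), array([-61.4, -46.8]), array([-59.1,  46.7])]
```

Request:
carry_out(
  deltas=[
    [[0.03,0.01,0.0],0.2],
    [[0.06,0.025,0.0],0.4],
    [[0.09,0.04,0.0],0.6],
    [[0.12,0.05,0.0],0.8],
    [[0.15,0.06,0.0],1.0],
    [[0.158,0.063,0.0],1.0],
  ],
)

```text
time_s: 11.22
eef_pos: [481.4, -116.8, 81.3]
tool_rot: [[-0.364, -0.931, 0.0], [-0.931, 0.364, 0.0], [-0.0, -0.0, -1.0]]
contact_force: [-0.3, 0.2, 0.1]
width: 0.997
finger_force: 0.0
```

Request:
carry_out(
  deltas=[
    [[0.0,0.0,-0.03],0.1],
    [[0.0,0.0,-0.06],0.196],
    [[0.0,0.0,-0.06],0.196],
  ],
)

```text
time_s: 11.6
eef_pos: [478.2, -117.3, 19.8]
tool_rot: [[-0.221, -0.975, -0.004], [-0.975, 0.221, 0.001], [-0.0, 0.004, -1.0]]
contact_force: [1.2, 0.6, 1.1]
width: 0.997
finger_force: 0.0
```

```bash
python3 -c "
from h import *
p=st(); print((np.r_[w(-200,0),-38.5]-p)/1000)"
```

```text
t 11.6 tcp [ 478.2 -117.3   19.8] jig [-198.6    2.4] tooly deg 167.22 F [1.2 0.6 1.1] w 0.9968756685374888 j6 -91.0
[ 0.00206389 -0.00187238 -0.05831003]
```

Request:
carry_out(
  deltas=[
    [[0.0,0.0,-0.03],0],
    [[0.0,0.0,-0.05],0],
    [[0.0,0.0,-0.06],0],
    [[0.0,0.0,-0.06],0],
  ],
)

```text
time_s: 12.1
eef_pos: [480.2, -117.6, -37.8]
tool_rot: [[-0.22, -0.976, 0.0], [-0.976, 0.22, -0.0], [-0.0, -0.0, -1.0]]
contact_force: [-0.3, 0.8, 0.7]
width: 1.0
finger_force: 0.0
```

```bash
python3 -c "
from h import *
p=st(); print((np.r_[w(-200,0),-38.5]-p)/1000); top('t3')"
```

```text
t 12.1 tcp [ 480.2 -117.6  -37.8] jig [-198.5    0.4] tooly deg 167.31 F [-0.3  0.8  0.7] w 1.0000712182084428 j6 -91.1
[ 3.97406354e-05 -1.52209496e-03 -6.59838468e-04]
orange centre jig [-109.5    1.2] (98.77481079101562, 93.11760711669922) ang rel -1.69 [array([-157.5,   49.2]), array([-160.3,  -43.9]), array([-61.5, -46.8]), array([-58.8,  46.2])]
```

Request:
carry_out(
  deltas=[
    [[0.0032,0.0147,0],0],
    [[0.0054,0.0244,0],0],
    [[0.0064,0.0293,0],0],
    [[0.0075,0.0342,0],0],
    [[0.0086,0.0391,0],0],
    [[0.0097,0.044,0],0],
    [[0.0107,0.0488,0],0],
    [[0.0118,0.0537,0],0],
  ],
)

```text
time_s: 13.15
eef_pos: [492.1, -63.5, -38.5]
tool_rot: [[-0.218, -0.976, 0.0], [-0.976, 0.218, 0.0], [-0.0, 0.0, -1.0]]
contact_force: [-0.7, -1.6, 0.4]
width: 0.999
finger_force: 1.3
```

```bash
python3 -c "
from h import *
p=st(); top('t4')"
```

```text
t 13.15 tcp [492.1 -63.5 -38.5] jig [-143.1    0.4] tooly deg 167.4 F [-0.7 -1.6  0.4] w 0.9993006135488927 j6 -84.7
orange centre jig [-65.8  -6.9] (52.42281723022461, 93.54763793945312) ang rel -7.89 [array([-85.3,  43. ]), array([-98.2, -49.6]), array([-46.2, -56.8]), array([-33.4,  35.8])]
```

```bash
cat >> h.py <<'E'
def edges(name):
    im=cv2.imread(f"pics/{name}.png"); h=cv2.cvtColor(im,cv2.COLOR_BGR2HSV)
    mk=cv2.inRange(h,(14,90,120),(35,255,255)); v,u=np.nonzero(mk); P=np.array([j(q) for q in ray("top",np.c_[u,v],10)])
    P=P[(P[:,0]>-185)&(P[:,0]<-5)&(abs(P[:,1])<70)]
    for y in range(-48,49,8):
        s=P[abs(P[:,1]-y)<4]
        if len(s): print("y",y,"x",s[:,0].min().round(1),s[:,0].max().round(1))
    for x in range(-150,0,10):
        s=P[abs(P[:,0]-x)<5]
        if len(s): print("x",x,"y",s[:,1].min().round(1),s[:,1].max().round(1))
E
python3 -c "
from h import *
edges('t4'); im=cv2.imread('pics/t4.png'); cv2.imwrite('pics/t4c.png',cv2.resize(im[140:260,250:390],None,fx=5,fy=5))"
```

```text
y -48 x -64.6 -45.2
y -40 x -65.3 -44.5
y -32 x -65.9 -43.2
y -24 x -64.5 -41.9
y -16 x -67.1 -41.2
y -8 x -68.4 -39.9
y 0 x -70.9 -37.9
y 8 x -75.4 -37.2
y 16 x -83.1 -35.9
y 24 x -84.4 -35.3
y 32 x -84.3 -34.0
y 40 x -85.6 -46.2
x -90 y 41.1 41.1
x -80 y 10.7 42.3
x -70 y -42.0 41.0
x -60 y -54.5 39.0
x -50 y -55.8 37.7
x -40 y -37.0 35.7
x -30 y 31.7 34.3
```

View pics/t4c.png

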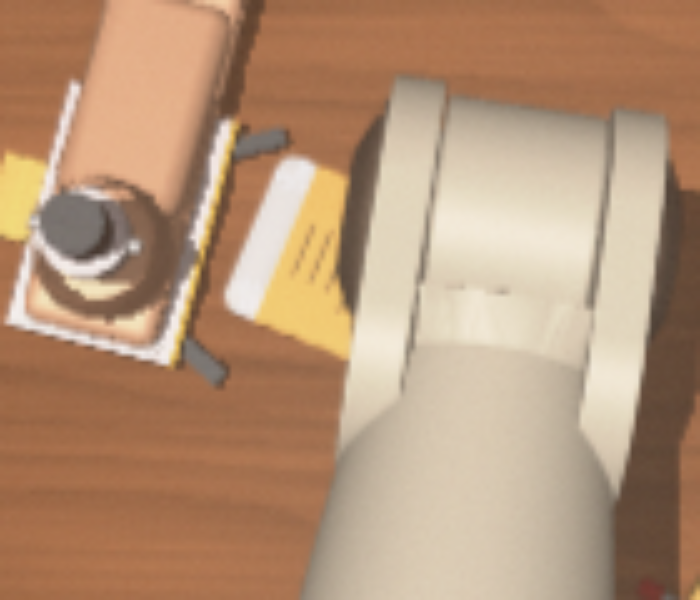

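The blade has yawed about −8°, with its nose corners at (305,160) and (235,305). The finger spacing nearly matched the blade's width, so one finger slipped past a corner. I'll narrow the opening and square the blade from its other side.

Request:
carry_out(
  deltas=[
    [[-0.0021,-0.0098,0.0],0],
    [[-0.0021,-0.0098,0.03],0],
    [[-0.0021,-0.0098,0.08],-0.1],
    [[0.03,0.0,0.08],-0.3],
    [[0.06,0.01,0.08],-0.5],
    [[0.09,0.02,0.08],-0.7],
    [[0.11,0.0325,0.08],-0.85],
    [[0.11,0.0325,0.08],-1.0],
  ],
  fingers=0.3,
)

```text
time_s: 14.2
eef_pos: [603.0, -30.4, 40.9]
tool_rot: [[-0.846, -0.534, -0.0], [-0.534, 0.846, 0.001], [-0.0, 0.001, -1.0]]
contact_force: [0.3, 0.0, 0.5]
width: 0.649
finger_force: 0.0
```

Request:
carry_out(
  deltas=[
    [[0,0,0],-0.2],
    [[0,0,0],-0.4],
    [[0,0,0],-0.6],
    [[0,0,0],-0.8],
    [[0,0,-0.01],-1.0],
    [[0,0,-0.01],-1.0],
  ],
)

```text
time_s: 14.95
eef_pos: [601.4, -31.3, 30.7]
tool_rot: [[-0.976, 0.217, -0.001], [0.217, 0.976, 0.001], [0.002, 0.0, -1.0]]
contact_force: [-0.0, 0.3, 0.0]
width: 0.648
finger_force: 0.0
```

Run:
```python
from h import *
p=st(); print((np.r_[w(-88,-100),0]-p)/1000)
s=camera('scene')[...,::-1].copy(); cv2.imwrite('pics/s6.png',s)
top('t5'); edges('t5')
```

```text
t 14.95 tcp [601.4 -31.3  30.7] jig [-88.1 -99.5] tooly deg 77.46 F [-0.   0.3  0. ] w 0.6479585559838839 j6 9.5
[ 5.41555913e-04  3.25397883e-05 -3.07333521e-02]
orange centre jig [  0.7 -57.9] (13.508182525634766, 2.682753562927246) ang rel 13.98 [array([  0.4, -51. ]), array([ -2.2, -51.7]), array([  1. , -64.8]), array([  3.6, -64.1])]
```

Request:
carry_out(
  deltas=[
    [[0,0,-0.012],0],
    [[0,0,-0.024],0],
    [[0,0,-0.032],0],
    [[0,0,-0.036],0],
    [[0,0,-0.039],0],
    [[0,0,-0.039],0],
  ],
)

```text
time_s: 15.8
eef_pos: [602.0, -31.3, -7.4]
tool_rot: [[-0.976, 0.218, 0.0], [0.218, 0.976, -0.0], [-0.0, 0.0, -1.0]]
contact_force: [-0.8, 0.2, -0.2]
width: 0.646
finger_force: 0.0
```

Request:
carry_out(
  deltas=[
    [[0,0,-0.003],0],
    [[0,0,-0.006],0],
    [[0,0,-0.006],0],
  ],
)

```text
time_s: 16.18
eef_pos: [601.8, -31.3, -13.7]
tool_rot: [[-0.976, 0.218, -0.0], [0.218, 0.976, -0.0], [0.0, -0.0, -1.0]]
contact_force: [-0.7, -0.0, 0.9]
width: 0.646
finger_force: 0.0
```

Request:
carry_out(
  deltas=[
    [[0,0,-0.003],0],
    [[0,0,-0.006],0],
    [[0,0,-0.006],0],
  ],
)

```text
time_s: 16.55
eef_pos: [601.7, -31.3, -19.8]
tool_rot: [[-0.976, 0.218, -0.001], [0.218, 0.976, 0.0], [0.001, -0.0, -1.0]]
contact_force: [0.8, -0.1, 0.2]
width: 0.651
finger_force: 0.0
```

Request:
carry_out(
  deltas=[
    [[0,0,-0.001],0],
    [[0,0,-0.003],0],
    [[0,0,-0.003],0],
  ],
)

```text
time_s: 16.92
eef_pos: [601.9, -31.3, -22.6]
tool_rot: [[-0.976, 0.218, -0.0], [0.218, 0.976, -0.0], [0.0, -0.0, -1.0]]
contact_force: [-0.5, 0.3, -0.1]
width: 0.65
finger_force: 0.0
```

Request:
carry_out(
  deltas=[
    [[0,0,-0.001],0],
    [[0,0,-0.003],0],
    [[0,0,-0.003],0],
  ],
)

```text
time_s: 17.3
eef_pos: [601.8, -31.3, -25.7]
tool_rot: [[-0.976, 0.218, -0.0], [0.218, 0.976, 0.0], [0.0, -0.0, -1.0]]
contact_force: [1.4, 0.1, 0.1]
width: 0.654
finger_force: 0.0
```

Request:
carry_out(
  deltas=[
    [[0,0,-0.001],0],
    [[0,0,-0.003],0],
    [[0,0,-0.003],0],
  ],
)

```text
time_s: 17.68
eef_pos: [601.8, -31.3, -28.6]
tool_rot: [[-0.976, 0.218, -0.0], [0.218, 0.976, 0.0], [0.0, -0.0, -1.0]]
contact_force: [-0.1, 0.3, -0.3]
width: 0.653
finger_force: 0.0
```

Request:
carry_out(
  deltas=[
    [[0,0,-0.001],0],
    [[0,0,-0.002],0],
    [[0,0,-0.002],0],
  ],
)

```text
time_s: 18.05
eef_pos: [601.9, -31.3, -30.5]
tool_rot: [[-0.976, 0.218, -0.0], [0.218, 0.976, -0.0], [0.0, -0.0, -1.0]]
contact_force: [-0.0, 0.8, 0.7]
width: 0.651
finger_force: 0.0
```

Request:
carry_out(
  deltas=[
    [[0,0,-0.001],0],
    [[0,0,-0.002],0],
    [[0,0,-0.002],0],
  ],
)

```text
time_s: 18.42
eef_pos: [602.1, -31.3, -30.8]
tool_rot: [[-0.976, 0.218, 0.001], [0.218, 0.976, -0.0], [-0.001, 0.0, -1.0]]
contact_force: [-6.2, -0.4, 13.3]
width: 0.65
finger_force: 6.4
```

Request:
carry_out(
  deltas=[
    [[0,0,-0.001],0],
    [[0,0,-0.002],0],
    [[0,0,-0.002],0],
  ],
)

```text
time_s: 18.8
eef_pos: [602.2, -31.3, -30.8]
tool_rot: [[-0.976, 0.218, 0.002], [0.218, 0.976, -0.0], [-0.002, 0.0, -1.0]]
contact_force: [-13.2, 1.4, 27.0]
width: 0.648
finger_force: 13.8
```

Request:
carry_out(
  deltas=[
    [[0,0,0.009],0],
    [[-0.008,0.0018,0.009],0],
    [[-0.018,0.004,0.009],0],
    [[-0.024,0.0053,0.009],0],
    [[-0.028,0.0062,0.009],0],
    [[-0.032,0.007,0.009],0],
    [[-0.036,0.0079,0.009],0],
    [[-0.039,0.0086,0.009],0],
  ],
)

```text
time_s: 19.8
eef_pos: [563.0, -22.7, -25.3]
tool_rot: [[-0.976, 0.218, 0.001], [0.218, 0.976, -0.0], [-0.001, 0.0, -1.0]]
contact_force: [1.7, 0.6, -1.1]
width: 0.655
finger_force: 0.7
```

Request:
carry_out(
  deltas=[
    [[-0.0015,0.0003,0],0],
    [[-0.0025,0.0005,0],0],
    [[-0.0025,0.0005,0],0],
  ],
)

```text
time_s: 20.18
eef_pos: [560.5, -22.2, -25.4]
tool_rot: [[-0.976, 0.218, 0.0], [0.218, 0.976, 0.0], [-0.0, 0.0, -1.0]]
contact_force: [1.2, 0.7, -0.3]
width: 0.651
finger_force: 0.5
```

```bash
python3 -c "
from h import *
p=st(); print((np.r_[w(-190,0),30]-p)/1000)"
```

```text
t 20.18 tcp [560.5 -22.2 -25.4] jig [-88.1 -57.5] tooly deg 77.4 F [ 1.2  0.7 -0.3] w 0.651295656121879 j6 10.3
[-0.07807696 -0.08720327  0.05540903]
```

Request:
carry_out(
  deltas=[
    [[0.015,-0.0033,0],0],
    [[0.03,-0.0066,0],0],
    [[0.03,-0.0066,0.06],0.2],
    [[-0.01,-0.05,0.06],0.4],
    [[-0.045,-0.087,0.06],0.6],
    [[-0.078,-0.087,0.06],0.8],
    [[-0.078,-0.087,0.06],1.0],
    [[-0.078,-0.087,0.06],1.0],
  ],
)

```text
time_s: 21.18
eef_pos: [482.2, -109.4, 34.7]
tool_rot: [[-0.845, -0.535, 0.0], [-0.535, 0.845, -0.0], [-0.0, -0.0, -1.0]]
contact_force: [0.6, -0.1, 0.4]
width: 0.649
finger_force: 0.0
```

Request:
carry_out(
  deltas=[
    [[0,0,-0.02],0.2],
    [[0,0,-0.03],0.4],
    [[0,0,-0.04],0.6],
    [[0,0,-0.05],0.8],
    [[0,0,-0.06],1.0],
    [[0,0,-0.06],1.0],
  ],
)

```text
time_s: 21.92
eef_pos: [482.0, -108.9, -26.3]
tool_rot: [[-0.222, -0.975, -0.002], [-0.975, 0.222, 0.0], [-0.0, 0.002, -1.0]]
contact_force: [-0.4, -0.6, -0.5]
width: 0.651
finger_force: 0.0
```

```bash
python3 -c "
from h import *
p=st(); top('t6'); edges('t6'); edges('t3')"
```

```text
t 21.93 tcp [ 482.  -108.9  -26.3] jig [-189.6    0.5] tooly deg 167.19 F [-0.4 -0.6 -0.5] w 0.6505065694368419 j6 -89.9
orange centre jig [-90.2   7.9] (101.02449798583984, 93.18795776367188) ang rel -13.04 [array([-128.9,   64.7]), array([-149.9,  -26.1]), array([-51.5, -48.9]), array([-30.5,  41.9])]
y -48 x -67.2 -53.0
y -40 x -99.6 -51.6
y -32 x -128.7 -49.0
y -24 x -131.9 -47.7
y -16 x -132.4 -45.1
y -8 x -134.3 -43.8
y 0 x -139.4 -40.5
y 8 x -141.2 -39.2
y 16 x -139.9 -37.9
y 24 x -138.6 -35.3
y 32 x -137.2 -34.0
y 40 x -134.5 -30.7
y 48 x -133.2 -39.8
x -140 y -1.2 34.3
x -130 y -29.8 63.8
x -120 y -32.5 62.5
x -110 y -35.2 59.9
x -100 y -36.5 58.6
x -90 y -39.2 55.9
x -80 y -41.9 53.3
x -70 y -45.3 52.0
x -60 y -48.0 49.3
x -50 y -47.3 46.7
x -40 y -6.4 44.0
x -30 y 31.7 40.8
y -48 x -133.3 -64.6
y -40 x -143.6 -62.0
y -32 x -144.2 -61.4
y -24 x -144.1 -61.3
y -16 x -143.4 -60.6
y -8 x -145.3 -60.6
y 0 x -150.3 -61.2
y 8 x -154.8 -60.6
y 16 x -156.6 -59.9
y 24 x -157.2 -59.8
y 32 x -157.7 -60.5
y 40 x -157.0 -59.8
y 48 x -157.6 -59.1
x -150 y -6.3 47.9
x -140 y -44.0 48.5
x -130 y -44.7 48.5
x -120 y -44.8 47.1
x -110 y -44.9 47.7
x -100 y -45.0 46.9
x -90 y -45.7 46.3
x -80 y -45.8 46.9
x -70 y -46.5 45.5
x -60 y -44.6 46.1
```

The side push left yaw at −13°, because closing the fingers had already nudged the blade. I'll push the rear edge with a narrower finger pair to rotate it square.

Request:
carry_out(
  deltas=[
    [[-0.0112,0.0025,0.002],0],
    [[-0.0112,0.0025,0.002],0.008],
    [[-0.0112,0.0025,0.002],0.008],
    [[-0.0112,0.0025,0.002],0.008],
  ],
  fingers=-0.3,
)

```text
time_s: 22.48
eef_pos: [471.5, -106.8, -23.2]
tool_rot: [[-0.213, -0.977, 0.0], [-0.977, 0.213, -0.0], [-0.0, -0.0, -1.0]]
contact_force: [0.8, 0.7, 0.1]
width: 0.346
finger_force: 0.0
```

Request:
carry_out(
  deltas=[
    [[0.0026,0.0117,0],0],
    [[0.0052,0.0234,0],0],
    [[0.0062,0.0283,0],0],
    [[0.0071,0.0322,0],0],
    [[0.0079,0.0361,0],0],
    [[0.0086,0.039,0],0],
    [[0.0092,0.042,0],0],
    [[0.0097,0.044,0],0],
  ],
)

```text
time_s: 23.48
eef_pos: [481.0, -62.6, -23.4]
tool_rot: [[-0.212, -0.977, -0.0], [-0.977, 0.212, -0.0], [0.0, 0.0, -1.0]]
contact_force: [-0.2, -0.8, 0.0]
width: 0.348
finger_force: 0.8
```

```bash
python3 -c "
from h import *
p=st(); top('t7'); edges('t7')"
```

```text
t 23.48 tcp [481.  -62.6 -23.4] jig [-144.6   11.4] tooly deg 167.76 F [-0.2 -0.8  0. ] w 0.34802996024933675 j6 -85.2
orange centre jig [-62.8   6.5] (66.57666015625, 92.90996551513672) ang rel -11.08 [array([-86.5,  58.5]), array([-104.4,  -32.7]), array([-39.1, -45.5]), array([-21.2,  45.7])]
y -48 x -42.6 -40.0
y -40 x -64.0 -38.6
y -32 x -65.9 -37.3
y -24 x -64.5 -34.7
y -16 x -67.1 -33.4
y -8 x -65.8 -32.1
y 0 x -67.7 -30.8
y 8 x -70.2 -28.8
y 16 x -72.1 -27.5
y 24 x -76.6 -26.2
y 32 x -84.3 -23.6
y 40 x -86.2 -22.3
y 48 x -84.9 -23.6
x -90 y 41.1 57.2
x -80 y 21.7 57.8
x -70 y -30.9 55.2
x -60 y -40.7 52.5
x -50 y -42.8 51.8
x -40 y -44.8 49.2
x -30 y -20.8 46.6
x -20 y 28.5 45.2
```

Request:
carry_out(
  deltas=[
    [[-0.0021,-0.0098,0],0],
    [[0.0052,-0.0114,0],0],
    [[0.0059,-0.008,0],0],
    [[0.0066,-0.005,0],0],
    [[0.0073,-0.0016,0],0],
    [[0.008,0.0014,0],0],
    [[0.0086,0.0043,0],0],
    [[0.0086,0.0043,0],0],
  ],
)

```text
time_s: 24.52
eef_pos: [489.6, -58.1, -23.4]
tool_rot: [[-0.212, -0.977, 0.0], [-0.977, 0.212, 0.0], [-0.0, 0.0, -1.0]]
contact_force: [-0.4, -0.1, -0.7]
width: 0.348
finger_force: 0.1
```

```bash
cat >> h.py <<'E'
def meas(name):
    """front edge of the orange + side edges, robust lines"""
    im=cv2.imread(f"pics/{name}.png"); h=cv2.cvtColor(im,cv2.COLOR_BGR2HSV)
    mk=cv2.inRange(h,(14,90,120),(35,255,255)); mk=cv2.morphologyEx(mk,cv2.MORPH_OPEN,np.ones((3,3))); n,l,s,_=cv2.connectedComponentsWithStats(mk)
    v,u=np.nonzero(mk); P=np.array([j(q) for q in ray("top",np.c_[u,v],10)])
    P=P[(P[:,0]>-185)&(P[:,0]<-6)&(abs(P[:,1])<70)]
    F=np.array([P[abs(P[:,1]-y)<1.5][:,0].max() for y in range(-28,33,3)]); ys=np.arange(-28,33,3)
    a,b=np.polyfit(ys,F,1); print("yaw from front",np.degrees(np.arctan(-a)).round(2),"orange front x at y=0",b.round(1))
    for x in range(-150,0,10):
        s=P[abs(P[:,0]-x)<5]
        if len(s): print(x,s[:,1].min().round(1),s[:,1].max().round(1),end=" | ")
    print()
E
python3 -c "
from h import *
p=st(); top('t8'); meas('t8')"
```

```text
t 24.52 tcp [489.6 -58.1 -23.4] jig [-138.3    4. ] tooly deg 167.79 F [-0.4 -0.1 -0.7] w 0.34794692146267847 j6 -84.6
orange centre jig [-42.7  11.6] (109.61231231689453, 53.29288864135742) ang rel 13.77 [array([-29.9,  71.1]), array([-81.6,  58.4]), array([-55.5, -48. ]), array([ -3.8, -35.3])]
yaw from front -10.08 orange front x at y=0 -24.3
-80 32.6 57.1 | -70 13.2 58.4 | -60 -36.9 57.1 | -50 -40.2 55.1 | -40 -40.9 53.7 | -30 -39.7 51.1 | -20 -7.2 50.4 |
```

Request:
carry_out(
  deltas=[
    [[-0.0026,-0.0117,0],0],
    [[-0.0043,-0.0195,0.02],0],
    [[-0.01,-0.01,0.06],-0.2],
    [[-0.03,0.02,0.06],-0.4],
    [[-0.055,0.05,0.06],-0.6],
    [[-0.0808,0.0796,0.06],-0.8],
    [[-0.0808,0.0796,0.06],-1.0],
    [[-0.0808,0.0796,0.06],-1.0],
  ],
)

```text
time_s: 25.58
eef_pos: [408.8, 21.0, 36.8]
tool_rot: [[-0.84, -0.542, 0.001], [-0.542, 0.84, 0.0], [-0.001, -0.0, -1.0]]
contact_force: [-0.0, -0.5, -0.3]
width: 0.354
finger_force: 0.0
```

Request:
carry_out(
  deltas=[
    [[0,0,0],-0.2],
    [[0,0,-0.02],-0.4],
    [[0,0,-0.03],-0.6],
    [[0,0,-0.05],-0.8],
    [[0,0,-0.062],-1.004],
    [[0,0,-0.062],-1.004],
    [[0,0,-0.062],-1.004],
  ],
  fingers=0.3,
)

```text
out of range: a turn must lie within [-1, 1]
```

```bash
python3 -c "
from h import *
p=st(); print((np.r_[w(-78,57.5),-25.5]-p)/1000)"
```

```text
t 25.57 tcp [408.8  21.   36.8] jig [-78.5  99.9] tooly deg 122.84 F [-0.  -0.5 -0.3] w 0.3540796265359551 j6 -29.9
[ 0.04152031 -0.0086198  -0.06231689]
```

Request:
carry_out(
  deltas=[
    [[0,0,0],-0.2],
    [[0,0,-0.02],-0.4],
    [[0,0,-0.03],-0.6],
    [[0,0,-0.05],-0.8],
    [[0,0,-0.062],-1.0],
    [[0,0,-0.062],-1.0],
    [[0,0,-0.062],-1.0],
  ],
  fingers=0.3,
)

```text
time_s: 26.45
eef_pos: [409.2, 20.9, -24.9]
tool_rot: [[-0.978, 0.208, 0.0], [0.208, 0.978, 0.0], [-0.0, 0.0, -1.0]]
contact_force: [-0.2, -0.1, 0.6]
width: 0.65
finger_force: 0.0
```

Request:
carry_out(
  deltas=[
    [[0.008,-0.0018,0],0],
    [[0.014,-0.0031,0],0],
    [[0.02,-0.0044,0],0],
    [[0.025,-0.0055,0],0],
    [[0.03,-0.0066,0],0],
    [[0.034,-0.0075,0],0],
    [[0.038,-0.0084,0],0],
    [[0.041,-0.009,0],0],
  ],
)

```text
time_s: 27.45
eef_pos: [450.0, 12.2, -25.5]
tool_rot: [[-0.977, 0.212, -0.0], [0.212, 0.977, 0.0], [0.0, -0.0, -1.0]]
contact_force: [-1.9, 0.1, -1.6]
width: 0.649
finger_force: 0.6
```

```bash
python3 -c "
from h import *
p=st()"
```

```text
t 27.45 tcp [450.   12.2 -25.5] jig [-78.3  57.8] tooly deg 77.76 F [-1.9  0.1 -1.6] w 0.6487174091981711 j6 13.8
```

Request:
carry_out(
  deltas=[
    [[-0.015,0.0033,0],0],
    [[-0.03,0.0066,0],0],
    [[-0.03,0.0066,0.06],0.2],
    [[-0.03,-0.04,0.06],0.4],
    [[-0.02,-0.09,0.06],0.6],
    [[0.01,-0.1,0.06],0.8],
    [[0.038,-0.102,0.06],1.0],
    [[0.038,-0.102,0.06],1.0],
  ],
)

```text
time_s: 28.45
eef_pos: [488.1, -89.6, 34.4]
tool_rot: [[-0.841, -0.542, -0.0], [-0.542, 0.841, 0.0], [-0.0, 0.0, -1.0]]
contact_force: [0.1, 0.2, -0.1]
width: 0.651
finger_force: 0.0
```

Request:
carry_out(
  deltas=[
    [[0,0,0],0.2],
    [[0,0,-0.01],0.4],
    [[0,0,-0.02],0.6],
    [[0,0,-0.03],0.8],
    [[0,0,-0.04],0.996],
    [[0,0,-0.04],0.996],
  ],
)

```text
time_s: 29.2
eef_pos: [486.2, -89.2, -5.8]
tool_rot: [[-0.217, -0.976, -0.001], [-0.976, 0.217, 0.0], [-0.0, 0.001, -1.0]]
contact_force: [0.2, -0.4, 0.1]
width: 0.646
finger_force: 0.0
```

```bash
python3 -c "
from h import *
p=st(); top('t9'); meas('t9')"
```

```text
t 29.2 tcp [486.2 -89.2  -5.8] jig [-169.5    0.6] tooly deg 167.45 F [ 0.2 -0.4  0.1] w 0.6462915723983301 j6 -87.8
orange centre jig [-66.1  -0.4] (101.3659439086914, 93.71073913574219) ang rel -2.25 [array([-114.9,   48.4]), array([-118.6,  -45.2]), array([-17.3, -49.2]), array([-13.6,  44.5])]
yaw from front -2.54 orange front x at y=0 -17.1
-120 17.4 28.4 | -110 -2.7 47.0 | -100 -45.0 47.6 | -90 -45.7 47.6 | -80 -45.8 46.9 | -70 -46.5 46.8 | -60 -46.6 46.1 | -50 -47.3 45.4 | -40 -46.8 44.7 | -30 -48.9 44.0 | -20 -48.2 43.9 | -10 31.0 31.0 |
```

The blade is square to within about 2.5°, centred to within about 2 mm, and its nose is at the throat. I'll record the red cap's baseline, then push from the rear.

```bash
cat >> h.py <<'E'
def cap(k=4):
    out=[]
    for n,(x0,x1,y0,y1) in {"top":(225,260,165,190),"scene":(400,430,230,255)}.items():
        c=[]
        for _ in range(k):
            im=camera(n)[y0:y1,x0:x1].astype(float); wt=np.clip(im[...,0]-1.8*np.maximum(im[...,1],im[...,2]),0,None); wt[wt<15]=0
            v,u=np.mgrid[y0:y1,x0:x1]; c.append(np.r_[(u*wt).sum(),(v*wt).sum()]/max(wt.sum(),1))
        c=np.array(c); p=j(ray(n,c.mean(0),7)[0]); out.append(p); print(n,c.mean(0).round(2),c.std(0).round(2),"jig",p.round(2))
E
python3 -c "
from h import *
cap()"
```

```text
top [241.32 176.19] [0.02 0.  ] jig [139.37  -0.47]
scene [416.66 242.74] [0.   0.01] jig [139.15  -2.3 ]
```

Request:
carry_out(
  deltas=[
    [[0,0,-0.01],0],
    [[0,0,-0.02],0],
    [[0.0043,0.0195,-0.02],0],
    [[0.0064,0.0293,-0.02],0],
    [[0.0079,0.0361,-0.02],0],
    [[0.009,0.041,-0.02],0],
    [[0.01,0.0459,-0.02],0],
    [[0.011,0.0498,-0.02],0],
  ],
)

```text
time_s: 30.65
eef_pos: [498.8, -40.0, -25.4]
tool_rot: [[-0.215, -0.977, -0.0], [-0.977, 0.215, -0.0], [0.0, -0.0, -1.0]]
contact_force: [-0.7, -1.7, -0.5]
width: 0.651
finger_force: 0.8
```

```bash
python3 -c "
from h import *
st(); top('t10'); edges('t10')"
```

```text
t 30.65 tcp [498.8 -40.  -25.4] jig [-118.7   -1.1] tooly deg 167.57 F [-0.7 -1.7 -0.5] w 0.6509106885808839 j6 -82.1
orange centre jig [-28.1   2.8] (96.5003433227539, 29.32176971435547) ang rel 13.98 [array([-25.6,  53.1]), array([-54.,  46.]), array([-30.7, -47.6]), array([ -2.2, -40.5])]
y -48 x -20.5 -17.9
y -40 x -27.6 -8.1
y -32 x -28.9 -8.1
y -24 x -28.9 -8.7
y -16 x -30.8 -8.1
y -8 x -32.7 -8.1
y 0 x -35.3 -8.7
y 8 x -42.4 -8.1
y 16 x -46.9 -8.1
y 24 x -49.5 -8.1
y 32 x -50.8 -8.7
y 40 x -50.1 -8.7
y 48 x -51.4 -10.0
x -50 y 17.6 47.9
x -40 y 3.9 47.9
x -30 y -43.6 47.2
x -20 y -45.0 48.4
x -10 y -43.1 48.4
```

Request:
carry_out(
  deltas=[
    [[0.0005,0.0024,0],0],
    [[0.0011,0.0049,0],0],
    [[0.0016,0.0073,0],0],
    [[0.0021,0.0098,0],0],
    [[0.0025,0.0112,0],0],
  ],
)

```text
time_s: 31.32
eef_pos: [501.3, -28.6, -25.4]
tool_rot: [[-0.215, -0.977, -0.0], [-0.977, 0.215, -0.0], [0.0, 0.0, -1.0]]
contact_force: [-0.7, -1.8, 0.7]
width: 0.649
finger_force: 1.0
```

Request:
carry_out(
  deltas=[
    [[0.0003,0.0012,0],0],
    [[0.0005,0.0024,0],0],
    [[0.0008,0.0037,0],0],
    [[0.001,0.0046,0],0],
  ],
)

```text
time_s: 31.82
eef_pos: [502.3, -24.1, -25.4]
tool_rot: [[-0.215, -0.977, 0.0], [-0.977, 0.215, -0.0], [-0.0, -0.0, -1.0]]
contact_force: [0.1, -1.1, 0.7]
width: 0.652
finger_force: 1.0
```

```bash
python3 -c "
from h import *
st(); cap(1)"
```

```text
t 31.82 tcp [502.3 -24.1 -25.4] jig [-102.5   -1.1] tooly deg 167.58 F [ 0.1 -1.1  0.7] w 0.6520727930217335 j6 -80.3
top [241.33 176.2 ] [0. 0.] jig [139.34  -0.47]
scene [416.64 242.75] [0. 0.] jig [139.11  -2.37]
```

Request:
carry_out(
  deltas=[
    [[0.0002,0.001,0],0],
    [[0.0004,0.002,0],0],
    [[0.0006,0.0029,0],0],
  ],
)

```text
time_s: 32.3
eef_pos: [502.9, -21.2, -25.4]
tool_rot: [[-0.215, -0.977, 0.0], [-0.977, 0.215, -0.0], [0.0, -0.0, -1.0]]
contact_force: [-0.8, -2.7, 0.2]
width: 0.649
finger_force: 1.0
```

Request:
carry_out(
  deltas=[
    [[0.0002,0.001,0],0],
    [[0.0004,0.002,0],0],
    [[0.0006,0.0029,0],0],
  ],
)

```text
time_s: 32.67
eef_pos: [503.5, -18.3, -25.4]
tool_rot: [[-0.215, -0.977, -0.0], [-0.977, 0.215, 0.0], [-0.0, 0.0, -1.0]]
contact_force: [-0.3, -1.8, 0.7]
width: 0.649
finger_force: 1.0
```

```bash
python3 -c "
from h import *
st(); cap(1)"
```

```text
t 32.67 tcp [503.5 -18.3 -25.4] jig [-96.6  -1. ] tooly deg 167.58 F [-0.3 -1.8  0.7] w 0.6493313503137822 j6 -79.7
top [241.31 176.2 ] [0. 0.] jig [139.38  -0.45]
scene [416.64 242.74] [0. 0.] jig [139.12  -2.34]
```

Request:
carry_out(
  deltas=[
    [[0.0002,0.001,0],0],
    [[0.0004,0.002,0],0],
    [[0.0006,0.0029,0],0],
  ],
)

```text
time_s: 33.15
eef_pos: [504.1, -15.4, -25.4]
tool_rot: [[-0.215, -0.977, -0.0], [-0.977, 0.215, -0.0], [0.0, 0.0, -1.0]]
contact_force: [-0.2, -1.1, -0.0]
width: 0.655
finger_force: 1.0
```

Request:
carry_out(
  deltas=[
    [[0.0002,0.001,0],0],
    [[0.0004,0.002,0],0],
    [[0.0006,0.0029,0],0],
  ],
)

```text
time_s: 33.52
eef_pos: [504.3, -13.6, -25.4]
tool_rot: [[-0.216, -0.976, -0.001], [-0.976, 0.216, -0.002], [0.002, 0.0, -1.0]]
contact_force: [-2.8, -9.1, 2.0]
width: 0.647
finger_force: 4.5
```

```bash
python3 -c "
from h import *
st(); cap(1)"
```

```text
t 33.52 tcp [504.3 -13.6 -25.4] jig [-91.8  -0.8] tooly deg 167.54 F [-2.8 -9.1  2. ] w 0.6474016017605217 j6 -79.0
top [240.94 176.1 ] [0. 0.] jig [140.42  -0.47]
scene [417.24 242.92] [0. 0.] jig [140.46  -2.18]
```

Request:
carry_out(
  deltas=[
    [[0.0002,0.001,0],0],
    [[0.0004,0.0017,0],0],
    [[0.0005,0.0024,0],0],
  ],
)

```text
time_s: 34.0
eef_pos: [504.7, -11.3, -25.5]
tool_rot: [[-0.216, -0.976, -0.001], [-0.976, 0.216, -0.002], [0.002, 0.0, -1.0]]
contact_force: [-2.9, -9.1, 1.2]
width: 0.652
finger_force: 4.5
```

```bash
python3 -c "
from h import *
st(); cap(1)"
```

```text
t 34.0 tcp [504.7 -11.3 -25.5] jig [-89.4  -0.8] tooly deg 167.53 F [-2.9 -9.1  1.2] w 0.6522609980453216 j6 -78.7
top [240.04 175.85] [0. 0.] jig [142.93  -0.55]
scene [418.28 243.36] [0. 0.] jig [142.91  -2.28]
```

Pin is back about 3.7 mm, so 1.5 mm more, then withdraw straight back.

Request:
carry_out(
  deltas=[
    [[0.0001,0.0007,0],0],
    [[0.0003,0.0014,0],0],
    [[0.0003,0.0014,0],0],
  ],
)

```text
time_s: 34.48
eef_pos: [505.1, -9.8, -25.4]
tool_rot: [[-0.216, -0.976, -0.001], [-0.976, 0.216, -0.002], [0.002, 0.0, -1.0]]
contact_force: [-3.6, -7.8, 1.7]
width: 0.648
finger_force: 4.3
```

Request:
carry_out(
  deltas=[
    [[-0.0004,-0.002,0],0],
    [[-0.0021,-0.0098,0],0],
    [[-0.0064,-0.0293,0],0],
    [[-0.0107,-0.0488,0.02],0],
    [[-0.0107,-0.0488,0.07],0],
    [[-0.0107,-0.0488,0.12],0],
    [[-0.04,-0.08,0.12],0],
    [[-0.06,-0.1,0.12],0],
  ],
)

```text
time_s: 35.48
eef_pos: [445.0, -109.6, 95.3]
tool_rot: [[-0.215, -0.977, 0.001], [-0.977, 0.215, 0.0], [-0.0, -0.001, -1.0]]
contact_force: [0.3, -0.3, 0.0]
width: 0.648
finger_force: 0.0
```

```bash
python3 -c "
from h import *
st(); cap(2); top('t11'); edges('t11')"
```

```text
t 35.48 tcp [ 445.  -109.6   95.3] jig [-198.3   36.4] tooly deg 167.6 F [ 0.3 -0.3  0. ] w 0.6483326907979479 j6 -91.5
top [239.58 175.72] [0. 0.] jig [144.23  -0.59]
scene [418.85 243.57] [0.   0.01] jig [144.23  -2.26]
orange centre jig [-46.6 -11.6] (126.26766204833984, 72.19544219970703) ang rel 13.98 [array([-26.9,  58.4]), array([-96.9,  41. ]), array([-66.4, -81.6]), array([  3.6, -64.1])]
y -48 x -64.6 -6.8
y -40 x -77.6 -5.5
y -32 x -76.9 -6.1
y -24 x -77.5 -5.5
y -16 x -77.5 -5.5
y -8 x -76.8 -5.5
y 0 x -78.0 -6.1
y 8 x -78.0 -5.5
y 16 x -77.3 -5.5
y 24 x -77.9 -5.5
y 32 x -77.9 -6.1
y 40 x -77.8 -5.5
y 48 x -75.9 -7.4
x -80 y -41.9 46.2
x -70 y -43.9 48.7
x -60 y -44.6 48.0
x -50 y -44.7 48.6
x -40 y -44.8 47.9
x -30 y -44.3 48.5
x -20 y -44.3 47.8
x -10 y -44.4 48.4
```

The pin is back 5.0 mm in both views. The blade lies square with its rear edge at x = −77.5 mm, so its nose is about 42 mm in. The hand is clear.

```bash
python3 -c "
from station import *
print(finish_job())"
```

```text
the job is handed in; nothing more can be done
None
```

The job is handed in: the blade lies square in the gap with its nose about 42 mm past the throat, the pin is set back about 5 mm by the red cap in both camera views, and the hand is clear; the result of the judging was not shown.

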